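# Find a flywheel's heavy side on the roller stand and set the trial weight

### The arm

A 7-joint arm with a two-finger parallel gripper is mounted at the origin on the work surface. World frame = base frame: x ahead of the robot, y to its left, z up, the work surface at z = 0. Lengths are in m, angles in rad, forces in N, time in s.
With the tool pointing down it reaches from about 0.4 to 0.85 m from the base axis. Payload 10.4 kg.
Tool frame: the origin (TCP) lies at the very end of the fingers, on their centre line; the grasp point (between the pads) lies 19 mm behind it (manip.tcp_to_grasp is the z of the grasp point in the tool frame, in m); z points along the fingers, x is the direction in which the jaws open and shut, and the axes are right-handed (so a half turn about z gives the same grasp; the last joint's range is limited). The gripper opens to 85 mm and grips with 20 to 120 N. Pads are 22 mm wide; open, the fingers measure 114 mm over their backs; the gripper's body (76 mm by 85 mm) begins 54 mm behind the grasp point. The pads swing forward as they close: fully open they stand 13 mm farther back than shut.
Start: joints at [1.105, 0.332, -0.065, 1.46, 0.022, 1.35, -0.088], TCP at [0.268, -0.565, 0.231] pointing down, gripper open.
Joint ranges: [-2.6, 2.6], [-0.5, 2.12], [-1.47, 1.34], [0.16, 2.42], [-1.27, 4.41], [0.06, 2.06], [-2.6, 2.6]. Speed limits (rad/s): [2.22, 2.22, 2.79, 2.79, 3.14, 3.14, 3.14].

### API

Orientations are given as a unit quaternion [x, y, z, w].
In Python, from workcell import manip gives the robot as it stands.
- The arm moves only by the tool servo_tool, never from a script. Its argument "moves" is a list of rows, each an object with "travel": the shift along the tool's x, y, z in mm, a list of three; "dr": the turn, a rotation vector about the tool's x, y, z in degrees, a list of three. A call has 1 to 12 rows; each row shifts and turns the commanded pose from where the row before left it, along the tool's axes as they then stand; what a row does not reach is not made up. A row lasts 1/8 s, in which the tool goes at most 62.5 mm and 10.7 degrees, less where a joint would pass 70% of its speed; a pose out of reach is approached as far as the arm can. A call is refused whole if a number of a shift passes 62.5 or a number of a turn 10.7, either way. A call with a gripper value outside its range is refused whole. "claw" is the closure, from 0 (fully open) to 1 (shut), set as the call begins (left out, the last holds). The fingers move at their own pace and stop on an object; "squeeze" is the grip in N (left out, the last holds). Time passes only in rows, so rows that do not move let the fingers close. It gives the time, the measured TCP pose, the force and the opening at its end, in the units of the state.
- manip.get_obs(): the state, without advancing time (a new reading comes with each control period).
- manip.camera(name): name is "scene" or "top" or "wrist"; returns the picture (420x560x3 uint8, blue, green, red); there is no depth.
- manip.calibration(name): a dict with "intrinsics" (3x3 intrinsics, pixels), "view" (4x4, takes a point from world to camera coordinates). Camera axes: x right, y down, z forward; pixel columns grow to the right and rows downward; lengths in m; the calibration is good to about 2 mm. The wrist camera is an equidistant fisheye: a pixel r from the principal point sees the ray r / f radians off the axis. A picture is of the moment at which its call begins: read the wrist's pose just before it. calibration takes no time and is no camera call; for the wrist camera it gives the pose at the moment of the call.
- manip.hand_in(): hands the job in, once; it reports no verdict.
The state is a dict: "clock": time; "joint_pos": joint angles; "joint_velocities": joint speeds; "tau": joint torques, N m; "position": TCP position; "ee_rot": TCP orientation; "ft_force": force on the tool from outside, world axes, zero at the start; "torque": the same for the moment, N m; "grip_width": opening from 0.0 (shut) to 1.0 (fully open).
Only numpy, scipy, OpenCV 4.12 (cv2) and the standard library are available. Lean on these libraries where they do the work, as an engineer would, in place of code of your own. Each camera call takes 0.05 s, during which the arm holds its last target. There are 200 camera calls.

### The job

The franking machine's flywheel is out of balance: take it out of its black cradle and lay its shaft gently across the four rollers of the blue balancing stand, then let go and let it turn by itself until it has come to rest with its heavy side down. Then set the small orange trial weight astride the rim at the very top, opposite the heavy side, so that the wheel stays where it settled. Leave the dark steel weight on its rack and everything else on the desk where it is.

Things in the scene. Friction and masses are not known exactly. Their poses are not given: they have to be found in the camera images.
- wheel: Grey aluminium flywheel, 0.7 kg: flat-sided disc 110 mm in diameter, 20 mm wide, dark dots on its faces, 32 mm hub, and a 12 mm steel shaft reaching 75 mm out from the centre to each side. Origin at the disc's centre; y along the shaft. Starts upright in the cradle, shaft level, centre 68 mm above the desk; it does not turn there. Pinch the top of the rim across its 20 mm from above.
- heavy_spot (a point): The hidden heavy spot (0.1 kg extra), fixed inside the wheel 38 mm from its centre, at a different place round it each time, never straight below or above the centre at the start. It cannot be seen; on the rollers the released wheel turns, swings to and fro and comes to rest with it straight down, in about 2 to 6 s.
- cradle: Fixed black storage cradle, base 120 x 64 mm: two sloping rubber blocks carry the rim between two low cheeks (tops 32 mm above the desk, 27 mm apart). The wheel's shaft lies along its y axis. Origin under its centre, on the desk.
- stand: Fixed balancing stand: aluminium base 130 (x) x 160 (y) mm, two blue uprights (tops under 84 mm, 65 mm from the centre along y), each with two free-turning steel rollers (30 mm across, 9 mm wide, 34 mm apart along x, tops 90 mm above the desk) on its inner side, 55 mm from the centre. The shaft lies along the stand's y axis in the dips between them. Origin under the base, on the desk.
- stand_seat (a point): Where the wheel's centre lies when its shaft rests on all four rollers: 87 mm above the desk, midway between the uprights, over the stand's centre. The rim's top is then 142 mm above the desk. A few mm to either side along y makes no difference. Same axes as the stand.
- rack: Fixed weight rack: a level aluminium bar 20 mm wide (y), 160 mm long (x), its top 64 mm above the desk, on two posts, with low end stops. Both saddle weights sit astride it. Origin under its centre, on the desk.
- trial_weight: Orange saddle weight, 25 g, an upside-down U: bridge 20 (x) x 36 (y) x 8 mm, two legs 6 mm thick reaching 16 mm down, 24 mm apart inside; fits loosely over the 20 mm bar or rim. Origin amid the bridge's underside (the seat); x along the bar or rim, z up. Pinch it across its 36 mm. At the rim's top, 55 mm over the wheel's centre, it stays by its own weight; far off it slips or turns the wheel.
- heavy_weight: Dark steel saddle weight of the same shape and size, 75 g, on the same rack (which of the two places is which varies). Not wanted: it stays on the rack.
- screwdriver: Screwdriver, 160 mm, lying on the desk. Bystander.
- feed_roller: Small black rubber feed roller, 44 mm in diameter, 30 mm high, standing on end. Bystander.
- stapler: Blue and black stapler, 150 x 36 x 45 mm. Bystander.
- scanner: Black hand scanner on its foot, about 120 x 70 x 65 mm. Bystander.
- tape_roll: Red roll of tape, 96 mm in diameter, 25 mm high, lying flat. Bystander.
- date_stamp: Wooden-handled date stamp, 34 mm in diameter, 90 mm high, standing. Bystander.

How it is judged:
On the way, in this order (a step that is already met when the one before it is completed fails the run):
1. the wheel's shaft lies on the four rollers of the stand (x of wheel in the frame of stand_seat between -0.005 and 0.005 m and y of wheel in the frame of stand_seat between -0.025 and 0.025 m and z of wheel in the frame of stand_seat between -0.004 and 0.003 m and angle between the y axis of wheel and the y axis of stand, either way round below 0.06 rad), for 0.1 s.
2. let go and without the trial weight, the wheel has come to rest heavy side down (contact force between wheel and the arm below 0.05 N and contact force between wheel and the fingers below 0.05 N and contact force between wheel and trial_weight below 0.05 N and z of wheel in the frame of stand_seat between -0.004 and 0.003 m and x of heavy_spot in the frame of stand_seat between -0.011 and 0.011 m and z of heavy_spot in the frame of stand_seat below -0.03 m and angular speed of wheel below 0.12 rad/s), for 0.8 s.
At the end, for the whole second after the job is handed in: Wheel at rest, shaft on the four rollers (within 5 mm across, 25 mm along, 4 mm in height), heavy spot down within 23 degrees; orange weight at rest astride the rim, seat 52 to 58.5 mm from the wheel's centre, within 15 mm of the top, tilted under 23 degrees; dark weight still on the rack (x of wheel in the frame of stand_seat between -0.005 and 0.005 m and y of wheel in the frame of stand_seat between -0.025 and 0.025 m and z of wheel in the frame of stand_seat between -0.004 and 0.003 m and x of heavy_spot in the frame of stand_seat between -0.015 and 0.015 m and z of heavy_spot in the frame of stand_seat below -0.025 m and angular speed of wheel below 0.12 rad/s and x of trial_weight in the frame of stand_seat between -0.015 and 0.015 m and distance between trial_weight and wheel between 0.052 and 0.0585 m and z of trial_weight in the frame of stand_seat above 0.05 m and angle between trial_weight's own z axis and vertical below 0.4 rad and contact force between trial_weight and wheel above 0.08 N and linear speed of trial_weight below 0.02 m/s and horizontal distance between heavy_weight and rack below 0.085 m and height (world z) of heavy_weight above 0.055 m); the robot touches nothing.
It fails at once if the wheel is let fall instead of being laid down (contact force between wheel and the fingers below 0.05 N and linear speed of wheel above 0.35 m/s).
It fails at once if the wheel is dropped or banged onto the stand (contact force between wheel and stand above 90 N).
It fails at once if the dark steel weight is taken off its place or a bystander is shoved (distance of any of heavy_weight, screwdriver, feed_roller, stapler, scanner, tape_roll, date_stamp from where it was at the start of the episode above 0.03 m).
It also fails if it takes over 64 s, if anything falls off the work surface, if the arm or the gripper's body presses on something with over 40 N, if the wrist force passes 120 N, or if a joint passes its speed limit or range.

## Working session

There is one attempt and no reset: what is moved stays moved. The work goes in short steps, Python scripts to look and compute and a tool call to move; the robot and the scene stay as the last step left them, time stands still between calls to the robot, and variables do not carry over. Pictures are saved under pics/ and viewed, on a budget of 10 in all, crops included, one or two more only if the job needs it, and the job is handed in when it is done.

Besides the shell and the picture viewer there is one more tool, called after "Emit:" as name(argument=value, ...) on one line, values as JSON. servo_tool: Moves the arm, as the interface text tells. Its arguments: {"type":"object","properties":{"moves":{"type":"array","items":{"type":"object","properties":{"travel":{"type":"array","items":{"type":"number"}},"dr":{"type":"array","items":{"type":"number"}}}}},"claw":{"type":"number"},"squeeze":{"type":"number"}},"required":["moves"]}

```bash
mkdir -p pics; python3 - <<'E'
from workcell import manip
import cv2,numpy as np
np.set_printoptions(precision=4,suppress=True)
for n in("scene","top"):
    im=manip.camera(n);cv2.imwrite(f"pics/{n}0.png",im);c=manip.calibration(n);print(n,c["intrinsics"],c["view"])
o=manip.get_obs();print(o,manip.tcp_to_grasp)
E
```

```text
scene [[505.0023   0.     277.1932]
 [  0.     505.0023 207.0713]
 [  0.       0.       1.    ]] [[ 0.7149  0.6988 -0.0235 -0.3957]
 [ 0.4362 -0.4721 -0.7661 -0.1747]
 [-0.5465  0.5374 -0.6423  1.4555]
 [ 0.      0.      0.      1.    ]]
top [[474.1194   0.     279.9664]
 [  0.     474.1194 212.8988]
 [  0.       0.       1.    ]] [[-0.0172 -0.9998  0.0065  0.0197]
 [-0.9965  0.0166 -0.0823  0.5614]
 [ 0.0822 -0.0079 -0.9966  1.0393]
 [ 0.      0.      0.      1.    ]]
{'clock': 0.1, 'joint_pos': array([ 1.1054,  0.3328, -0.0647,  1.4609,  0.0216,  1.3499, -0.0885]), 'joint_velocities': array([ 0.0003, -0.0006, -0.0006, -0.0035,  0.0006, -0.0009, -0.0005]), 'tau': array([  0.002 , -62.6747,   0.0497, -39.2429,   0.0164,   0.007 ,
         0.0001]), 'position': array([ 0.2677, -0.5644,  0.2306]), 'ee_rot': array([ 0.8451, -0.5345, -0.0005, -0.0003]), 'ft_force': array([ 0.6606,  0.0731, -0.5679]), 'torque': array([-0.0465, -0.0046,  0.0047]), 'grip_width': 0.997790818880048} -0.0187
```

View pics/scene0.png

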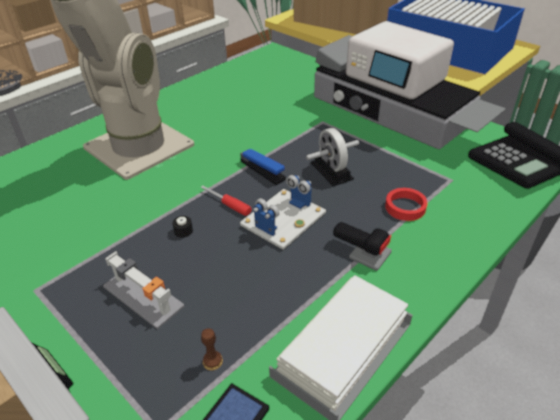

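View pics/top0.png

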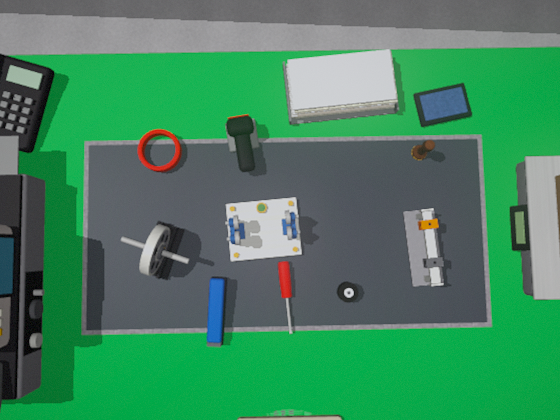

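The top view shows the wheel at (155,251) with shaft ends at (122,240) and (188,262). The stand is around (263,229), the orange weight at (428,224) and the dark one at (433,262) on the rack. I'll enlarge these areas to measure them.

```bash
cat > h.py <<'E'
import numpy as np,cv2
from workcell import manip
np.set_printoptions(precision=4,suppress=True)
def ray(n,u,v,z):
    c=manip.calibration(n);K=c["intrinsics"];V=np.array(c["view"]);R=V[:3,:3];C=-R.T@V[:3,3]
    d=R.T@np.linalg.inv(K)@np.array([u,v,1.]);return C+d*(z-C[2])/d[2]
def proj(n,p):
    c=manip.calibration(n);V=np.array(c["view"]);q=V[:3,:3]@np.array(p)+V[:3,3]
    q=c["intrinsics"]@q;return q[:2]/q[2]
E
python3 - <<'E'
from h import *
t=cv2.imread("pics/top0.png");s=cv2.imread("pics/scene0.png")
def tile(im,x0,y0):
    a=cv2.resize(im[y0:y0+75,x0:x0+100],(400,300),interpolation=cv2.INTER_CUBIC)
    for k in range(0,100,10):
        cv2.line(a,(k*4,0),(k*4,4 if k%50 else 10),(0,255,255),1)
    for k in range(0,75,10): cv2.line(a,(0,k*4),(4,k*4),(0,255,255),1)
    return a
cv2.imwrite("pics/tiles.png",np.vstack([np.hstack([tile(t,105,213),tile(t,213,192)]),np.hstack([tile(t,380,210),tile(s,295,115)])]))
for l,u,v,z in [("s1",122,240,.068),("s2",188,262,.068),("c1",226,202,.01),("c2",297,198,.01),("c3",301,255,.01),("c4",231,260,.01),("or",428,224,.072),("dk",433,262,.072),("barA",430,209,.064),("barB",437,285,.064)]:
    print(l,ray("top",u,v,z))
E
```

```text
s1 [0.5056 0.3482 0.068 ]
s2 [0.4565 0.2078 0.068 ]
c1 [0.5896 0.1322 0.01  ]
c2 [ 0.5961 -0.0292  0.01  ]
c3 [ 0.4668 -0.0356  0.01  ]
c4 [0.4583 0.122  0.01  ]
or [ 0.5285 -0.3054  0.072 ]
dk [ 0.4476 -0.3125  0.072 ]
barA [ 0.5613 -0.3136  0.064 ]
barB [ 0.3984 -0.3216  0.064 ]
```

View pics/tiles.png

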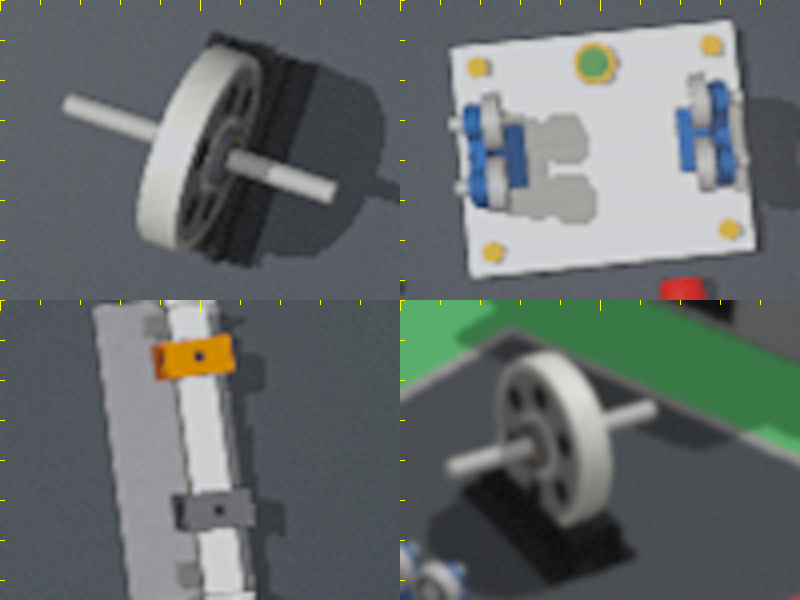

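The tiles give refined pixels. Shaft ends are at (121.5,239) and (188,260.5). Stand corners are at (225.5,203.8), (296.8,197), (302.3,254) and (230.5,261.3). The orange weight's hole is at (429.8,223.8) and the dark one's at (434.8,262.3).

```bash
python3 - <<'E'
from h import *
r=lambda u,v,z:ray("top",u,v,z)
a,b=r(121.5,239,.068),r(188,260.5,.068);d=a-b
print("wheel",(a+b)/2,np.linalg.norm(d),"yaw of y",np.degrees(np.arctan2(d[1],d[0])))
s1,s2=[ray("scene",295+u/4,115+v/4,.068) for u,v in((252,109),(52,168))];print("scene wheel",(s1+s2)/2,np.linalg.norm(s1-s2),s1,s2,a,b)
c=[r(u,v,.01) for u,v in((225.5,203.8),(296.8,197),(302.3,254),(230.5,261.3))]
d=c[0]-c[1]+c[3]-c[2];e=c[0]-c[3]+c[1]-c[2]
print("stand",np.mean(c,0),np.linalg.norm(d)/2,np.linalg.norm(e)/2,np.degrees(np.arctan2(d[1],d[0])),np.degrees(np.arctan2(e[1],e[0]))+90)
print("rollers",r(262.5,227.5,.075))
o,k=r(429.75,223.75,.072),r(434.75,262.25,.072);d=o-k
print("or",o,"dk",k,np.degrees(np.arctan2(d[1],d[0])))
from scipy.spatial.transform import Rotation as R
print(R.from_quat(manip.get_obs()["ee_rot"]).as_matrix())
w=manip.calibration("wrist");print(w["intrinsics"],w["view"])
E
```

```text
wheel [0.4837 0.2785 0.068 ] 0.14942472065586201 yaw of y 71.23697110504564
scene wheel [0.4839 0.2804 0.068 ] 0.1480323937938886 [0.5095 0.3498 0.068 ] [0.4583 0.2109 0.068 ] [0.5077 0.3493 0.068 ] [0.4597 0.2078 0.068 ]
stand [0.527  0.0473 0.01  ] 0.1625338346243271 0.13013096903358143 94.66294949629186 94.40958348645493
rollers [0.5268 0.0483 0.075 ]
or [ 0.529  -0.3091  0.072 ] dk [ 0.447  -0.3162  0.072 ] 4.944636305758167
[[ 0.4285 -0.9035 -0.0006]
 [-0.9035 -0.4285  0.0011]
 [-0.0013  0.     -1.    ]]
[[325.1923   0.     278.176 ]
 [  0.     325.1923 211.7329]
 [  0.       0.       1.    ]] [[ 0.4283 -0.9036 -0.0018 -0.6241]
 [-0.8709 -0.4133  0.266  -0.0355]
 [-0.2411 -0.1123 -0.964   0.3785]
 [ 0.      0.      0.      1.    ]]
```

```bash
cat >> h.py <<'E'
def plan(ways,start=None,o=None):
    """ways: (xyz,yaw_deg of tool x,nrows); prints rounded rows for a vertical tool"""
    from scipy.spatial.transform import Rotation as R
    o=manip.get_obs(); M=R.from_quat(o["ee_rot"]); p=o["position"].copy()
    for q,yaw,n in ways:
        c,s=np.cos(np.radians(yaw)),np.sin(np.radians(yaw))
        T=R.from_matrix(np.array([[c,s,0],[s,-c,0],[0,0,-1.]])); 
        for k in range(n,0,-1):
            t=np.round(M.inv().apply((np.array(q)-p)/k)*1000,1 if n<4 else 0)
            d=np.round(np.degrees((M.inv()*T).as_rotvec())/k,1)
            p=p+M.apply(t)/1000;M=M*R.from_rotvec(np.radians(d))
            print('{"travel":%s,"dr":%s},'%(t.tolist(),d.tolist()))
        print("->",p,"clock",o["clock"])
E
python3 -c "
from h import *
plan([((.54,-.12,.27),0,12),((.484,.279,.2),70.8,12)])"
```

```text
{"travel":[-24.0, -36.0, -3.0],"dr":[-0.0, 0.0, -5.4]},
{"travel":[-20.0, -38.0, -3.0],"dr":[-0.0, 0.0, -5.4]},
{"travel":[-16.0, -40.0, -3.0],"dr":[-0.0, 0.0, -5.4]},
{"travel":[-13.0, -42.0, -3.0],"dr":[-0.0, 0.0, -5.4]},
{"travel":[-9.0, -43.0, -3.0],"dr":[-0.0, 0.0, -5.4]},
{"travel":[-5.0, -43.0, -3.0],"dr":[-0.0, 0.0, -5.4]},
{"travel":[-0.0, -43.0, -4.0],"dr":[-0.0, 0.0, -5.4]},
{"travel":[4.0, -43.0, -3.0],"dr":[-0.0, 0.0, -5.4]},
{"travel":[8.0, -43.0, -4.0],"dr":[-0.0, 0.0, -5.4]},
{"travel":[11.0, -42.0, -3.0],"dr":[-0.0, 0.0, -5.3]},
{"travel":[16.0, -41.0, -4.0],"dr":[-0.0, 0.0, -5.4]},
{"travel":[19.0, -39.0, -3.0],"dr":[-0.1, 0.0, -5.3]},
-> [ 0.5402 -0.1201  0.2699] clock 0.1
{"travel":[-5.0, -33.0, 6.0],"dr":[0.0, 0.0, -5.9]},
{"travel":[-1.0, -34.0, 6.0],"dr":[0.0, 0.0, -5.9]},
{"travel":[2.0, -33.0, 6.0],"dr":[0.0, 0.0, -5.9]},
{"travel":[6.0, -33.0, 6.0],"dr":[-0.0, 0.0, -5.9]},
{"travel":[9.0, -32.0, 6.0],"dr":[-0.0, 0.0, -5.9]},
{"travel":[12.0, -31.0, 6.0],"dr":[-0.0, 0.0, -5.9]},
{"travel":[16.0, -30.0, 6.0],"dr":[-0.0, 0.0, -5.9]},
{"travel":[18.0, -28.0, 6.0],"dr":[-0.0, 0.0, -5.9]},
{"travel":[21.0, -26.0, 5.0],"dr":[-0.0, 0.0, -5.9]},
{"travel":[24.0, -24.0, 6.0],"dr":[-0.0, 0.0, -5.9]},
{"travel":[26.0, -21.0, 5.0],"dr":[-0.0, 0.0, -5.9]},
{"travel":[29.0, -19.0, 6.0],"dr":[-0.0, 0.0, -5.9]},
-> [0.4839 0.2791 0.1997] clock 0.1
```

Emit:
servo_tool(moves=[{"travel": [-24, -36, -3], "dr": [0, 0, -5.4]}, {"travel": [-20, -38, -3], "dr": [0, 0, -5.4]}, {"travel": [-16, -40, -3], "dr": [0, 0, -5.4]}, {"travel": [-13, -42, -3], "dr": [0, 0, -5.4]}, {"travel": [-9, -43, -3], "dr": [0, 0, -5.4]}, {"travel": [-5, -43, -3], "dr": [0, 0, -5.4]}, {"travel": [0, -43, -4], "dr": [0, 0, -5.4]}, {"travel": [4, -43, -3], "dr": [0, 0, -5.4]}, {"travel": [8, -43, -4], "dr": [0, 0, -5.4]}, {"travel": [11, -42, -3], "dr": [0, 0, -5.4]}, {"travel": [16, -41, -4], "dr": [0, 0, -5.4]}, {"travel": [19, -39, -3], "dr": [0, 0, -5.4]}])

```text
clock: 1.6
position: [0.5406, -0.1191, 0.2702]
ee_rot: [1.0, 0.003, -0.0, 0.0]
ft_force: [0.3, -0.5, 0.4]
grip_width: 1.0
```

Emit:
servo_tool(moves=[{"travel": [-5, -33, 6], "dr": [0, 0, -5.9]}, {"travel": [-1, -34, 6], "dr": [0, 0, -5.9]}, {"travel": [2, -33, 6], "dr": [0, 0, -5.9]}, {"travel": [6, -33, 6], "dr": [0, 0, -5.9]}, {"travel": [9, -32, 6], "dr": [0, 0, -5.9]}, {"travel": [12, -31, 6], "dr": [0, 0, -5.9]}, {"travel": [16, -30, 6], "dr": [0, 0, -5.9]}, {"travel": [18, -28, 6], "dr": [0, 0, -5.9]}, {"travel": [21, -26, 5], "dr": [0, 0, -5.9]}, {"travel": [24, -24, 6], "dr": [0, 0, -5.9]}, {"travel": [26, -21, 5], "dr": [0, 0, -5.9]}, {"travel": [29, -19, 6], "dr": [0, 0, -5.9]}, {"travel": [0, 0, 0]}])

```text
$.moves[12]: bad value
```

Emit:
servo_tool(moves=[{"travel": [-5, -33, 6], "dr": [0, 0, -5.9]}, {"travel": [-1, -34, 6], "dr": [0, 0, -5.9]}, {"travel": [2, -33, 6], "dr": [0, 0, -5.9]}, {"travel": [6, -33, 6], "dr": [0, 0, -5.9]}, {"travel": [9, -32, 6], "dr": [0, 0, -5.9]}, {"travel": [12, -31, 6], "dr": [0, 0, -5.9]}, {"travel": [16, -30, 6], "dr": [0, 0, -5.9]}, {"travel": [18, -28, 6], "dr": [0, 0, -5.9]}, {"travel": [21, -26, 5], "dr": [0, 0, -5.9]}, {"travel": [24, -24, 6], "dr": [0, 0, -5.9]}, {"travel": [26, -21, 5], "dr": [0, 0, -5.9]}, {"travel": [29, -19, 6], "dr": [0, 0, -5.9]}])

```text
clock: 3.1
position: [0.482, 0.2807, 0.2]
ee_rot: [0.812, 0.583, 0.0, -0.0]
ft_force: [-0.2, -0.3, 1.2]
grip_width: 1.0
```

```bash
cat >> h.py <<'E'
def fray(u,v,z,V,K):
    R=V[:3,:3];C=-R.T@V[:3,3];q=np.array([u-K[0,2],v-K[1,2]])/K[0,0];t=np.hypot(*q)
    d=R.T@np.array([*(q*np.sin(t)/t),np.cos(t)]);return C+d*(z-C[2])/d[2]
def fproj(p,V,K):
    q=V[:3,:3]@np.array(p)+V[:3,3];t=np.arctan2(np.hypot(*q[:2]),q[2]);return K[:2,2]+K[0,0]*t*q[:2]/np.hypot(*q[:2])
def wrist(name,marks=()):
    c=manip.calibration("wrist");V,K=np.array(c["view"]),np.array(c["intrinsics"]);im=manip.camera("wrist")
    np.savez(f"pics/{name}.npz",V=V,K=K)
    for m in marks: cv2.drawMarker(im,tuple(int(round(x)) for x in fproj(m,V,K)),(255,0,255),0,7,1)
    cv2.imwrite(f"pics/{name}.png",im);return V,K
E
python3 - <<'E'
from h import *
d=np.array([np.cos(np.radians(70.8)),np.sin(np.radians(70.8)),0]);c=np.array([.484,.279,.068])
wrist("w1",[c+.075*d,c-.075*d,c+[0,0,.055]+.01*d,c+[0,0,.055]-.01*d]);print(manip.get_obs()["position"],manip.get_obs()["ee_rot"])
E
```

```text
[0.4797 0.2853 0.1994] [ 0.8095  0.5871  0.0003 -0.0014]
```

View pics/w1.png

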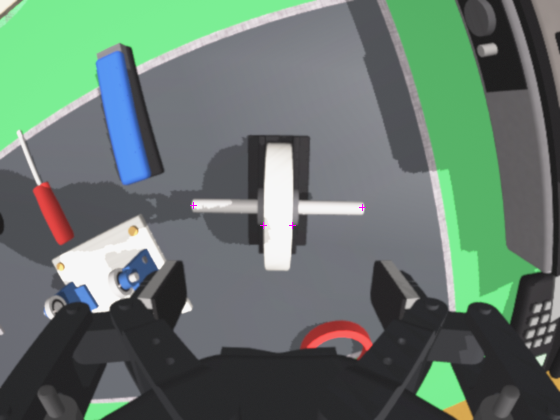

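The marks predicted from my wheel estimate fall on the shaft ends, (193,205) and (363,208), and on the rim sides, (263..295,225). The estimate holds to within about 1–2 mm. Next I'll centre and descend.

```bash
python3 -c "
from h import *
plan([((.484,.279,.092),70.8,8)]);print(manip.get_obs()['position'])"
```

```text
{"travel":[-1.0, 1.0, 13.0],"dr":[-0.0, -0.0, 0.1]},
{"travel":[-1.0, 1.0, 13.0],"dr":[-0.0, -0.0, 0.1]},
{"travel":[-0.0, 1.0, 14.0],"dr":[-0.0, -0.0, 0.1]},
{"travel":[-1.0, 1.0, 13.0],"dr":[-0.0, -0.0, 0.2]},
{"travel":[-0.0, 1.0, 14.0],"dr":[-0.0, -0.0, 0.1]},
{"travel":[-1.0, 0.0, 13.0],"dr":[-0.0, -0.0, 0.2]},
{"travel":[-0.0, 1.0, 14.0],"dr":[-0.1, -0.1, 0.1]},
{"travel":[-1.0, 0.0, 13.0],"dr":[-0.0, -0.0, 0.2]},
-> [0.4837 0.279  0.0924] clock 3.15
[0.4797 0.2853 0.1994]
```

Emit:
servo_tool(moves=[{"travel": [0, 0, 10]}, {"travel": [0, 0, 10]}, {"travel": [0, 0, 10]}, {"travel": [0, 0, 0]}])

```text
$.moves[0]: bad value
```

```bash
python3 -c "
from h import *
print(manip.get_obs()['position']);plan([((.484,.279,.092),70.8,6)])"
```

```text
[0.4797 0.2853 0.1994]
{"travel":[-1.0, 1.0, 18.0],"dr":[-0.0, -0.0, 0.2]},
{"travel":[-1.0, 1.0, 18.0],"dr":[-0.0, -0.0, 0.2]},
{"travel":[-1.0, 1.0, 18.0],"dr":[-0.0, -0.0, 0.2]},
{"travel":[-1.0, 1.0, 18.0],"dr":[-0.0, -0.0, 0.2]},
{"travel":[-0.0, 1.0, 18.0],"dr":[-0.1, -0.1, 0.1]},
{"travel":[-1.0, 1.0, 17.0],"dr":[-0.0, -0.0, 0.2]},
-> [0.4837 0.2789 0.0924] clock 3.15
```

Both fields are required in every row.

Emit:
servo_tool(moves=[{"travel": [0, 0, 10], "dr": [0, 0, 0]}, {"travel": [0, 0, 10], "dr": [0, 0, 0]}, {"travel": [0, 0, 10], "dr": [0, 0, 0]}, {"travel": [0, 0, 0], "dr": [0, 0, 0]}])

```text
clock: 3.65
position: [0.4825, 0.2777, 0.1693]
ee_rot: [0.815, 0.58, -0.001, 0.0]
ft_force: [-0.4, -0.4, 0.4]
grip_width: 0.999
```

```bash
python3 -c "
from h import *
print(manip.get_obs()['position']);plan([((.484,.279,.092),70.8,6)])"
```

```text
[0.4825 0.2777 0.1693]
{"travel":[0.0, 0.0, 13.0],"dr":[-0.0, 0.0, 0.0]},
{"travel":[0.0, 0.0, 13.0],"dr":[-0.0, 0.0, 0.0]},
{"travel":[0.0, 0.0, 13.0],"dr":[-0.0, 0.0, 0.0]},
{"travel":[1.0, 0.0, 13.0],"dr":[-0.0, 0.0, 0.0]},
{"travel":[0.0, 1.0, 13.0],"dr":[-0.0, 0.0, 0.1]},
{"travel":[1.0, 0.0, 12.0],"dr":[-0.0, 0.1, 0.0]},
-> [0.484  0.2792 0.0923] clock 3.65
```

Emit:
servo_tool(moves=[{"travel": [0, 0, 13], "dr": [0, 0, 0]}, {"travel": [0, 0, 13], "dr": [0, 0, 0]}, {"travel": [0, 0, 13], "dr": [0, 0, 0]}, {"travel": [1, 0, 13], "dr": [0, 0, 0]}, {"travel": [0, 1, 13], "dr": [0, 0, 0]}, {"travel": [1, 0, 12], "dr": [0, 0, 0]}, {"travel": [0, 0, 0], "dr": [0, 0, 0]}])

```text
clock: 4.53
position: [0.4837, 0.2801, 0.0923]
ee_rot: [0.814, 0.581, -0.001, -0.0]
ft_force: [0.1, 0.9, -0.6]
grip_width: 0.999
```

Emit:
servo_tool(moves=[{"travel": [0, 0, 0], "dr": [0, 0, 0]}, {"travel": [0, 0, 0], "dr": [0, 0, 0]}, {"travel": [0, 0, 0], "dr": [0, 0, 0]}, {"travel": [0, 0, 0], "dr": [0, 0, 0]}, {"travel": [0, 0, 0], "dr": [0, 0, 0]}, {"travel": [0, 0, 0], "dr": [0, 0, 0]}, {"travel": [0, 0, 0], "dr": [0, 0, 0]}, {"travel": [0, 0, 0], "dr": [0, 0, 0]}], claw=1, squeeze=60)

```text
clock: 5.52
position: [0.4843, 0.2801, 0.0937]
ee_rot: [0.814, 0.58, 0.0, 0.0]
ft_force: [-1.8, -1.4, 5.4]
grip_width: 0.22
```

Emit:
servo_tool(moves=[{"travel": [0, 0, -2], "dr": [0, 0, 0]}, {"travel": [0, 0, -5], "dr": [0, 0, 0]}, {"travel": [0, 0, -10], "dr": [0, 0, 0]}, {"travel": [0, 0, -15], "dr": [0, 0, 0]}, {"travel": [0, 0, -20], "dr": [0, 0, 0]}, {"travel": [0, 0, -20], "dr": [0, 0, 0]}, {"travel": [0, 0, -15], "dr": [0, 0, 0]}, {"travel": [0, 0, -10], "dr": [0, 0, 0]}, {"travel": [0, 0, -6], "dr": [0, 0, 0]}, {"travel": [0, 0, 0], "dr": [0, 0, 0]}])

```text
clock: 6.78
position: [0.4842, 0.2803, 0.1964]
ee_rot: [0.814, 0.58, 0.0, 0.0]
ft_force: [1.0, -0.1, -6.7]
grip_width: 0.22
```

```bash
python3 -c "
from h import *
print(manip.get_obs()['position'],manip.get_obs()['ft_force']);plan([((.527,.048,.185),94.5,12)])"
```

```text
[0.4842 0.2803 0.1964] [ 1.0291 -0.1181 -6.7302]
{"travel":[-17.0, 10.0, 1.0],"dr":[0.0, 0.0, -2.0]},
{"travel":[-17.0, 9.0, 1.0],"dr":[0.0, 0.0, -2.0]},
{"travel":[-18.0, 8.0, 1.0],"dr":[0.0, 0.0, -2.0]},
{"travel":[-18.0, 8.0, 1.0],"dr":[0.0, 0.0, -1.9]},
{"travel":[-18.0, 7.0, 1.0],"dr":[0.0, 0.0, -2.0]},
{"travel":[-19.0, 7.0, 1.0],"dr":[0.0, 0.0, -1.9]},
{"travel":[-19.0, 6.0, 1.0],"dr":[0.0, 0.0, -2.0]},
{"travel":[-19.0, 5.0, 1.0],"dr":[0.0, 0.0, -1.9]},
{"travel":[-19.0, 5.0, 1.0],"dr":[0.0, 0.0, -2.0]},
{"travel":[-19.0, 4.0, 1.0],"dr":[0.0, 0.0, -1.9]},
{"travel":[-20.0, 3.0, 1.0],"dr":[0.0, 0.0, -2.0]},
{"travel":[-19.0, 3.0, 0.0],"dr":[0.0, 0.0, -1.9]},
-> [0.5272 0.0482 0.1854] clock 6.775
```

Emit:
servo_tool(moves=[{"travel": [-17, 10, 1], "dr": [0, 0, -2]}, {"travel": [-17, 9, 1], "dr": [0, 0, -2]}, {"travel": [-18, 8, 1], "dr": [0, 0, -2]}, {"travel": [-18, 8, 1], "dr": [0, 0, -2]}, {"travel": [-18, 7, 1], "dr": [0, 0, -2]}, {"travel": [-19, 7, 1], "dr": [0, 0, -2]}, {"travel": [-19, 6, 1], "dr": [0, 0, -2]}, {"travel": [-19, 5, 1], "dr": [0, 0, -2]}, {"travel": [-19, 5, 1], "dr": [0, 0, -2]}, {"travel": [-19, 4, 1], "dr": [0, 0, -1.9]}, {"travel": [-20, 3, 1], "dr": [0, 0, -1.9]}, {"travel": [-19, 3, 0], "dr": [0, 0, -1.9]}])

```text
clock: 8.28
position: [0.5274, 0.0476, 0.1846]
ee_rot: [0.677, 0.736, -0.0, -0.0]
ft_force: [-0.6, -0.6, -6.3]
grip_width: 0.222
```

Emit:
servo_tool(moves=[{"travel": [0, 0, 0], "dr": [0, 0, 0]}, {"travel": [0, 0, 0], "dr": [0, 0, 0]}, {"travel": [0, 0, 0], "dr": [0, 0, 0]}])

```text
clock: 8.65
position: [0.5275, 0.0493, 0.1852]
ee_rot: [0.677, 0.736, 0.0, -0.0]
ft_force: [-0.1, 0.1, -6.7]
grip_width: 0.223
```

```bash
python3 - <<'E'
from h import *
o=manip.get_obs();print(o["position"],o["ee_rot"])
a=np.radians(94.5);d=np.array([np.cos(a),np.sin(a),0]);e=np.array([d[1],-d[0],0]);c=np.array([.527,.048,.075])
V,K=wrist("w2",[c+s*.055*d+t*.017*e for s in(1,-1) for t in(1,-1)]+[np.array([.527,.048,0.01])+s*.08*d+t*.065*e for s in(1,-1) for t in(1,-1)])
w=cv2.imread("pics/w2.png")
im=manip.camera("scene");cv2.imwrite("pics/s2.png",im)
im=im[130:280,210:360]
cv2.imwrite("pics/c2.png",np.hstack([w[0:420,60:460],cv2.resize(im,(400,400)).repeat(1,0)[:420] if 0 else cv2.copyMakeBorder(cv2.resize(im,(400,400)),0,20,0,0,0)]))
E
```

```text
[0.5275 0.0493 0.1852] [ 0.6773  0.7357  0.0001 -0.0001]
```

View pics/c2.png

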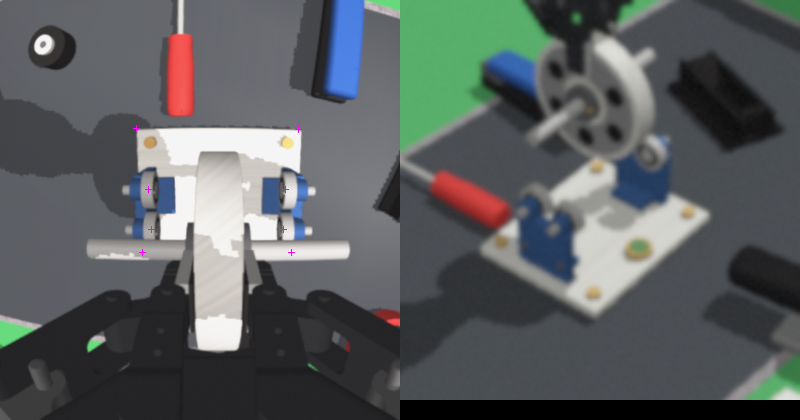

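The predicted roller marks, at (148,189), (151,230), (285,189) and (284,230) in the crop, sit on the rollers, so the stand estimate is good. The shaft is at row 249, with ends at (88,248) and (349,249). Next I'll check where the shaft lies relative to the TCP.

```bash
python3 - <<'E'
from h import *
z=np.load("pics/w2.npz");V,K=z["V"],z["K"]
a=np.radians(94.65);d=np.array([np.cos(a),np.sin(a),0]);c=np.array([.5275,.0493,.1612])
for s in(.075,-.075): print(fproj(c+s*d,V,K)-[60,0])
l,r=fray(88+60,249,.1612,V,K),fray(349+60,249,.1612,V,K);print(l,r,(l+r)/2,np.linalg.norm(l-r))
plan([((.527,.048,.117),94.5,6)])
E
```

```text
[346.9637 248.7709]
[ 89.824  248.5754]
[ 0.534  -0.0267  0.1612] [0.5215 0.1254 0.1612] [0.5277 0.0494 0.1612] 0.1525817052745887
{"travel":[-0.0, -0.0, 11.0],"dr":[0.0, -0.0, 0.0]},
{"travel":[-0.0, -0.0, 11.0],"dr":[0.0, -0.0, 0.0]},
{"travel":[-0.0, -0.0, 12.0],"dr":[0.0, -0.0, 0.1]},
{"travel":[-0.0, -0.0, 11.0],"dr":[0.0, -0.0, 0.0]},
{"travel":[-1.0, -0.0, 12.0],"dr":[0.0, -0.0, 0.1]},
{"travel":[-0.0, -1.0, 11.0],"dr":[0.0, -0.0, 0.0]},
-> [0.5267 0.048  0.1173] clock 8.75
```

Emit:
servo_tool(moves=[{"travel": [0, 0, 11], "dr": [0, 0, 0]}, {"travel": [0, 0, 11], "dr": [0, 0, 0]}, {"travel": [0, 0, 12], "dr": [0, 0, 0]}, {"travel": [0, 0, 11], "dr": [0, 0, 0]}, {"travel": [-1, 0, 11], "dr": [0, 0, 0]}, {"travel": [0, -1, 9], "dr": [0, 0, 0]}, {"travel": [0, 0, 3], "dr": [0, 0, 0]}, {"travel": [0, 0, 0], "dr": [0, 0, 0]}])

```text
clock: 9.75
position: [0.5269, 0.0473, 0.1173]
ee_rot: [0.678, 0.735, 0.0, 0.0]
ft_force: [-0.2, -0.0, -7.2]
grip_width: 0.227
```

Emit:
servo_tool(moves=[{"travel": [0, 0, 1], "dr": [0, 0, 0]}, {"travel": [0, 0, 1], "dr": [0, 0, 0]}, {"travel": [0, 0, 1], "dr": [0, 0, 0]}, {"travel": [0, 0, 0], "dr": [0, 0, 0]}])

```text
clock: 10.25
position: [0.5268, 0.0472, 0.1143]
ee_rot: [0.678, 0.735, -0.0, 0.0]
ft_force: [0.3, 0.7, -7.2]
grip_width: 0.223
```

Emit:
servo_tool(moves=[{"travel": [0, 0, 1], "dr": [0, 0, 0]}, {"travel": [0, 0, 1], "dr": [0, 0, 0]}, {"travel": [0, 0, 0], "dr": [0, 0, 0]}])

```text
clock: 10.62
position: [0.5273, 0.0473, 0.1128]
ee_rot: [0.678, 0.735, 0.0, 0.0]
ft_force: [1.3, 0.2, -0.9]
grip_width: 0.225
```

Emit:
servo_tool(moves=[{"travel": [0, 0, 0.5], "dr": [0, 0, 0]}, {"travel": [0, 0, 0.5], "dr": [0, 0, 0]}, {"travel": [0, 0, 0], "dr": [0, 0, 0]}])

```text
clock: 11.0
position: [0.5275, 0.0473, 0.1125]
ee_rot: [0.678, 0.735, 0.0, 0.001]
ft_force: [-3.6, -2.0, 10.2]
grip_width: 0.223
```

The rollers took the weight at TCP z = 0.1128, against 0.1127 expected. Now I'll release, wait and rise.

Emit:
servo_tool(moves=[{"travel": [0, 0, -0.5], "dr": [0, 0, 0]}, {"travel": [0, 0, 0], "dr": [0, 0, 0]}])

```text
clock: 11.25
position: [0.5274, 0.0472, 0.1126]
ee_rot: [0.678, 0.735, 0.0, 0.001]
ft_force: [-1.1, -2.3, 7.4]
grip_width: 0.224
```

Emit:
servo_tool(moves=[{"travel": [0, 0, 0], "dr": [0, 0, 0]}, {"travel": [0, 0, 0], "dr": [0, 0, 0]}, {"travel": [0, 0, 0], "dr": [0, 0, 0]}, {"travel": [0, 0, 0], "dr": [0, 0, 0]}, {"travel": [0, 0, -10], "dr": [0, 0, 0]}, {"travel": [0, 0, -20], "dr": [0, 0, 0]}, {"travel": [0, 0, -30], "dr": [0, 0, 0]}, {"travel": [0, 0, -30], "dr": [0, 0, 0]}, {"travel": [0, 0, -10], "dr": [0, 0, 0]}, {"travel": [0, 0, 0], "dr": [0, 0, 0]}], claw=0.3)

```text
clock: 12.5
position: [0.5271, 0.0472, 0.2125]
ee_rot: [0.678, 0.735, 0.0, 0.001]
ft_force: [0.3, 0.9, -0.8]
grip_width: 0.702
```

```bash
python3 - <<'E'
from h import *
im=manip.camera("scene");cv2.imwrite("pics/s3.png",im)
print(manip.get_obs()["position"])
plan([((.527,-.13,.22),94.8,5),((.529,-.309,.15),94.9,6)])
E
```

```text
[0.5266 0.0471 0.2116]
{"travel":[-35.0, -3.0, -2.0],"dr":[-0.0, 0.0, -0.0]},
{"travel":[-35.0, -3.0, -2.0],"dr":[-0.0, 0.0, -0.0]},
{"travel":[-36.0, -3.0, -1.0],"dr":[-0.0, 0.0, -0.0]},
{"travel":[-35.0, -3.0, -2.0],"dr":[-0.0, 0.0, -0.1]},
{"travel":[-36.0, -2.0, -1.0],"dr":[-0.0, 0.0, -0.0]},
-> [ 0.5271 -0.1304  0.2196] clock 12.55
{"travel":[-30.0, -2.0, 12.0],"dr":[-0.0, 0.0, -0.0]},
{"travel":[-30.0, -2.0, 12.0],"dr":[-0.0, 0.0, -0.0]},
{"travel":[-30.0, -2.0, 11.0],"dr":[-0.0, 0.0, -0.0]},
{"travel":[-29.0, -2.0, 12.0],"dr":[-0.0, 0.0, -0.0]},
{"travel":[-30.0, -2.0, 11.0],"dr":[-0.0, 0.0, -0.1]},
{"travel":[-29.0, -3.0, 12.0],"dr":[-0.0, 0.0, -0.0]},
-> [ 0.529  -0.3089  0.1497] clock 12.55
```

Emit:
servo_tool(moves=[{"travel": [-35, -3, -2], "dr": [0, 0, 0]}, {"travel": [-35, -3, -2], "dr": [0, 0, 0]}, {"travel": [-35, -3, -2], "dr": [0, 0, 0]}, {"travel": [-35, -3, -2], "dr": [0, 0, 0]}, {"travel": [-36, -2, -1], "dr": [0, 0, 0]}, {"travel": [-30, -2, 12], "dr": [0, 0, 0]}, {"travel": [-30, -2, 12], "dr": [0, 0, 0]}, {"travel": [-30, -2, 12], "dr": [0, 0, 0]}, {"travel": [-30, -2, 12], "dr": [0, 0, 0]}, {"travel": [-30, -3, 11], "dr": [0, 0, 0]}, {"travel": [-29, -3, 12], "dr": [0, 0, 0]}, {"travel": [0, 0, 0], "dr": [0, 0, 0]}])

```text
clock: 14.05
position: [0.5261, -0.3115, 0.1474]
ee_rot: [0.679, 0.734, -0.001, -0.001]
ft_force: [-0.4, 0.0, 0.3]
grip_width: 0.7
```

Emit:
servo_tool(moves=[{"travel": [0, 0, 0], "dr": [0, 0, 0]}, {"travel": [0, 0, 0], "dr": [0, 0, 0]}])

```text
clock: 14.3
position: [0.5283, -0.3078, 0.1502]
ee_rot: [0.677, 0.736, 0.0, 0.0]
ft_force: [-0.3, -0.5, -0.8]
grip_width: 0.701
```

```bash
python3 - <<'E'
from h import *
o=manip.get_obs();print(o["position"],o["ee_rot"],o["joint_pos"])
a=np.radians(94.9);d=np.array([np.cos(a),np.sin(a),0]);e=np.array([d[1],-d[0],0]);c=np.array([.529,-.309,.072])
wrist("w3",[c,c+.018*d+.01*e,c-.018*d+.01*e,c+.018*d-.01*e,c-.018*d-.01*e,[.447,-.3162,.072]])
w=cv2.imread("pics/w3.png")
im=cv2.resize(manip.camera("scene")[155:255,225:325],(400,400),interpolation=cv2.INTER_CUBIC)
cv2.imwrite("pics/c3.png",np.hstack([w[0:400,80:480],im]))
E
```

```text
[ 0.5283 -0.3078  0.1502] [0.6771 0.7359 0.0002 0.0002] [ 0.9616  0.4355 -0.6529  1.574   0.2756  1.2254  1.9139]
```

View pics/c3.png

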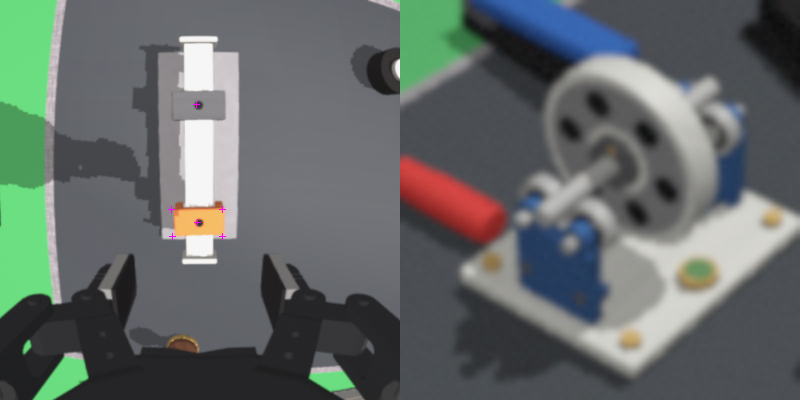

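The marks match the orange weight's corners and hole at (199,222) to within a pixel (about 0.6 mm). The wheel sits on the rollers in the scene crop. Next I'll descend on the weight.

Emit:
servo_tool(moves=[{"travel": [-1, 0, 12], "dr": [0, 0, 0]}, {"travel": [0, 0.5, 14], "dr": [0, 0, 0]}, {"travel": [0, 0, 15], "dr": [0, 0, 0]}, {"travel": [0, 0, 15], "dr": [0, 0, 0]}, {"travel": [0, 0, 15], "dr": [0, 0, 0]}, {"travel": [0, 0, 14], "dr": [0, 0, 0]}, {"travel": [0, 0, 12], "dr": [0, 0, 0]}, {"travel": [0, 0, 7], "dr": [0, 0, 0]}, {"travel": [0, 0, 3], "dr": [0, 0, 0]}, {"travel": [0, 0, 0], "dr": [0, 0, 0]}, {"travel": [0, 0, 0], "dr": [0, 0, 0]}])

```text
clock: 15.78
position: [0.5287, -0.31, 0.0433]
ee_rot: [0.678, 0.735, 0.0, 0.0]
ft_force: [-0.2, 0.4, -0.7]
grip_width: 0.699
```

Emit:
servo_tool(moves=[{"travel": [0, 0, 0], "dr": [0, 0, 0]}, {"travel": [0, 0, 0], "dr": [0, 0, 0]}, {"travel": [0, 0, 0], "dr": [0, 0, 0]}, {"travel": [0, 0, 0], "dr": [0, 0, 0]}, {"travel": [0, 0, 0], "dr": [0, 0, 0]}, {"travel": [0, 0, 0], "dr": [0, 0, 0]}], claw=1, squeeze=25)

```text
clock: 16.52
position: [0.5288, -0.3093, 0.0433]
ee_rot: [0.678, 0.736, 0.0, 0.0]
ft_force: [-1.9, 3.7, 5.5]
grip_width: 0.421
```

Emit:
servo_tool(moves=[{"travel": [0, 0, -4], "dr": [0, 0, 0]}, {"travel": [0, 0, -8], "dr": [0, 0, 0]}, {"travel": [0, 0, -15], "dr": [0, 0, 0]}, {"travel": [0, 0, -20], "dr": [0, 0, 0]}, {"travel": [0, 0, -25], "dr": [0, 0, 0]}, {"travel": [0, 0, -30], "dr": [0, 0, 0]}, {"travel": [0, 0, -30], "dr": [0, 0, 0]}, {"travel": [0, 0, -20], "dr": [0, 0, 0]}, {"travel": [0, 0, -5], "dr": [0, 0, 0]}, {"travel": [0, 0, 0], "dr": [0, 0, 0]}])

```text
clock: 17.77
position: [0.5281, -0.3099, 0.1995]
ee_rot: [0.678, 0.735, -0.0, -0.0]
ft_force: [0.2, -0.1, -0.2]
grip_width: 0.421
```

```bash
python3 - <<'E'
from h import *
o=manip.get_obs();print(o["position"],o["grip_width"])
cv2.imwrite("pics/s4.png",manip.camera("scene"))
plan([((.527,.048,.19),94.6,12)])
E
```

```text
[ 0.5281 -0.3099  0.1995] 0.4208409610626194
{"travel":[30.0, 2.0, 1.0],"dr":[-0.0, -0.0, 0.0]},
{"travel":[30.0, 2.0, 1.0],"dr":[-0.0, -0.0, 0.0]},
{"travel":[30.0, 2.0, 1.0],"dr":[-0.0, -0.0, 0.0]},
{"travel":[30.0, 2.0, 1.0],"dr":[-0.0, -0.0, 0.0]},
{"travel":[30.0, 3.0, 1.0],"dr":[-0.0, -0.0, 0.0]},
{"travel":[30.0, 2.0, 1.0],"dr":[-0.0, -0.0, 0.0]},
{"travel":[29.0, 3.0, 1.0],"dr":[-0.0, -0.0, 0.0]},
{"travel":[30.0, 2.0, 0.0],"dr":[-0.0, -0.0, 0.0]},
{"travel":[29.0, 3.0, 1.0],"dr":[-0.0, -0.0, 0.0]},
{"travel":[30.0, 2.0, 0.0],"dr":[-0.0, -0.0, 0.0]},
{"travel":[29.0, 3.0, 1.0],"dr":[-0.0, -0.0, 0.0]},
{"travel":[30.0, 2.0, 0.0],"dr":[-0.1, -0.0, 0.1]},
-> [0.5268 0.0484 0.1901] clock 17.825
```

Emit:
servo_tool(moves=[{"travel": [30, 2, 1], "dr": [0, 0, 0]}, {"travel": [30, 2, 1], "dr": [0, 0, 0]}, {"travel": [30, 2, 1], "dr": [0, 0, 0]}, {"travel": [30, 2, 1], "dr": [0, 0, 0]}, {"travel": [30, 3, 1], "dr": [0, 0, 0]}, {"travel": [30, 2, 1], "dr": [0, 0, 0]}, {"travel": [30, 3, 1], "dr": [0, 0, 0]}, {"travel": [30, 2, 1], "dr": [0, 0, 0]}, {"travel": [30, 3, 0], "dr": [0, 0, 0]}, {"travel": [29, 2, 0], "dr": [0, 0, 0]}, {"travel": [29, 3, 0], "dr": [0, 0, 0]}, {"travel": [29, 2, 0], "dr": [0, 0, 0]}])

```text
clock: 19.32
position: [0.5266, 0.0491, 0.1907]
ee_rot: [0.678, 0.735, -0.001, -0.001]
ft_force: [-0.6, -0.5, -0.2]
grip_width: 0.416
```

Emit:
servo_tool(moves=[{"travel": [0, 0, 0], "dr": [0, 0, 0]}, {"travel": [0, 0, 0], "dr": [0, 0, 0]}, {"travel": [0, 0, 0], "dr": [0, 0, 0]}, {"travel": [0, 0, 0], "dr": [0, 0, 0]}])

```text
clock: 19.82
position: [0.5272, 0.0475, 0.1917]
ee_rot: [0.678, 0.735, -0.0, 0.0]
ft_force: [-0.3, 0.5, 1.0]
grip_width: 0.415
```

```bash
python3 - <<'E'
from h import *
o=manip.get_obs();print(o["clock"],o["position"],o["ee_rot"])
a=np.radians(94.6);d=np.array([np.cos(a),np.sin(a),0]);c=np.array([.527,.048,.087])
V,K=wrist("w4",[c+.075*d,c-.075*d])
s5=manip.camera("scene");s4=cv2.imread("pics/s4.png");cv2.imwrite("pics/s5.png",s5)
b=lambda s:s[185:215,264:287].astype(float)
print("lower-wheel diff s4-s5",np.abs(b(s4)-b(s5)).mean())
im=cv2.resize(s5[155:255,225:325],(400,400),interpolation=cv2.INTER_CUBIC)
cv2.imwrite("pics/c4.png",np.hstack([cv2.imread("pics/w4.png")[0:400,80:480],im]))
E
```

```text
19.825 [0.5272 0.0475 0.1917] [ 0.6782  0.7349 -0.0001  0.    ]
lower-wheel diff s4-s5 1.0333333333333334
```

View pics/c4.png

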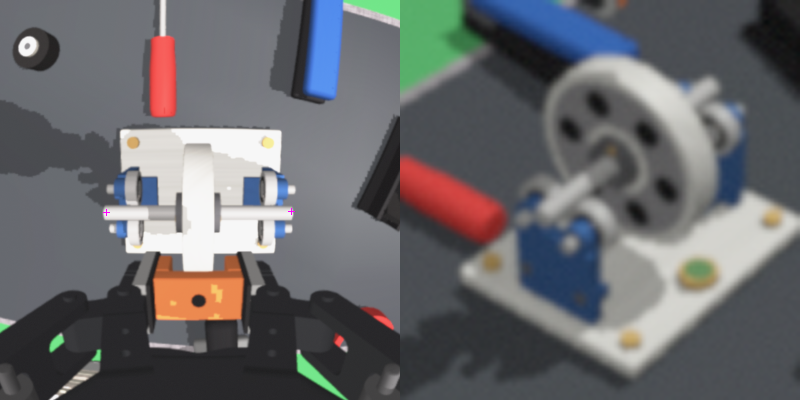

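The wheel is at rest: the face dots are unchanged between the crops at 14.3 s and 19.8 s. The rim centre (198.5) and the weight's centre (198) line up, so I'll lower it slowly.

Emit:
servo_tool(moves=[{"travel": [0, 0, 8], "dr": [0, 0, 0]}, {"travel": [0, 0, 12], "dr": [0, 0, 0]}, {"travel": [0, 0, 12], "dr": [0, 0, 0]}, {"travel": [0, 0, 10], "dr": [0, 0, 0]}, {"travel": [0, 0, 6], "dr": [0, 0, 0]}, {"travel": [0, 0, 2], "dr": [0, 0, 0]}, {"travel": [0, 0, 0], "dr": [0, 0, 0]}, {"travel": [0, 0, 0], "dr": [0, 0, 0]}])

```text
clock: 20.92
position: [0.5274, 0.0483, 0.1421]
ee_rot: [0.678, 0.735, 0.0, 0.0]
ft_force: [0.1, 0.5, 0.4]
grip_width: 0.418
```

Emit:
servo_tool(moves=[{"travel": [0, 0, 2], "dr": [0, 0, 0]}, {"travel": [0, 0, 2], "dr": [0, 0, 0]}, {"travel": [0, 0, 2], "dr": [0, 0, 0]}, {"travel": [0, 0, 2], "dr": [0, 0, 0]}, {"travel": [0, 0, 0], "dr": [0, 0, 0]}])

```text
clock: 21.55
position: [0.5271, 0.0483, 0.1336]
ee_rot: [0.678, 0.735, -0.0, -0.0]
ft_force: [-0.3, -0.9, -0.6]
grip_width: 0.419
```

```bash
python3 - <<'E'
from h import *
o=manip.get_obs();print(o["position"],o["ft_force"])
wrist("w5")
s=manip.camera("scene");cv2.imwrite("pics/s6.png",s)
im=cv2.resize(s[145:245,225:325],(400,400),interpolation=cv2.INTER_CUBIC)
cv2.imwrite("pics/c5.png",np.hstack([cv2.resize(cv2.imread("pics/w5.png")[150:350,180:380],(400,400),interpolation=cv2.INTER_CUBIC),im]))
E
```

```text
[0.5271 0.0483 0.1336] [-0.3043 -0.9208 -0.5884]
```

View pics/c5.png

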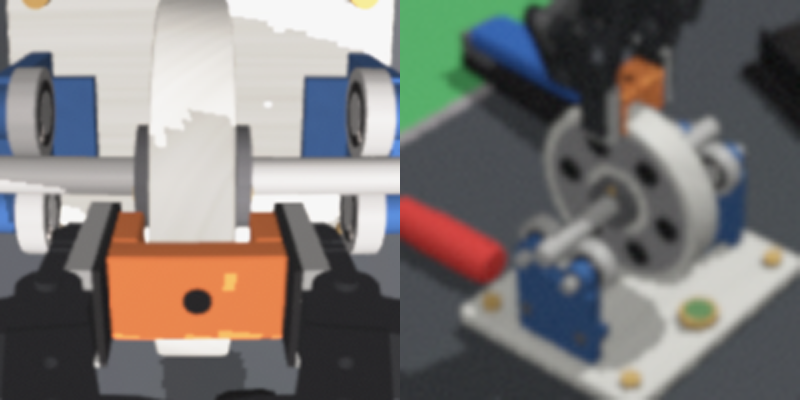

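The legs straddle the rim: the left gap (145–148) is smaller than the right (236–250), so the weight should shift about 1 mm along tool −x. That agrees with the TCP being 1 mm off in y. Next I'll shift and lower.

Emit:
servo_tool(moves=[{"travel": [-1, 0, 1], "dr": [0, 0, 0]}, {"travel": [0, 0, 2], "dr": [0, 0, 0]}, {"travel": [0, 0, 2], "dr": [0, 0, 0]}, {"travel": [0, 0, 2], "dr": [0, 0, 0]}, {"travel": [0, 0, 2], "dr": [0, 0, 0]}, {"travel": [0, 0, 1], "dr": [0, 0, 0]}, {"travel": [0, 0, 1], "dr": [0, 0, 0]}, {"travel": [0, 0, 0], "dr": [0, 0, 0]}, {"travel": [0, 0, 0], "dr": [0, 0, 0]}])

```text
clock: 22.78
position: [0.5273, 0.0473, 0.1229]
ee_rot: [0.678, 0.735, 0.0, 0.0]
ft_force: [-0.4, -0.5, -0.3]
grip_width: 0.418
```

Emit:
servo_tool(moves=[{"travel": [0, 0, 0.5], "dr": [0, 0, 0]}, {"travel": [0, 0, 0], "dr": [0, 0, 0]}, {"travel": [0, 0, 0], "dr": [0, 0, 0]}])

```text
clock: 23.15
position: [0.5273, 0.0473, 0.1223]
ee_rot: [0.678, 0.735, 0.0, 0.0]
ft_force: [-0.2, 0.2, -0.5]
grip_width: 0.418
```

Emit:
servo_tool(moves=[{"travel": [0, 0, 0.5], "dr": [0, 0, 0]}, {"travel": [0, 0, 0], "dr": [0, 0, 0]}, {"travel": [0, 0, 0], "dr": [0, 0, 0]}])

```text
clock: 23.52
position: [0.5273, 0.0473, 0.1218]
ee_rot: [0.678, 0.735, 0.0, 0.0]
ft_force: [-0.9, 0.7, 0.1]
grip_width: 0.417
```

Emit:
servo_tool(moves=[{"travel": [0, 0, 0.4], "dr": [0, 0, 0]}, {"travel": [0, 0, 0], "dr": [0, 0, 0]}, {"travel": [0, 0, 0], "dr": [0, 0, 0]}])

```text
clock: 23.9
position: [0.5273, 0.0473, 0.1214]
ee_rot: [0.678, 0.735, 0.0, 0.0]
ft_force: [-0.4, -0.2, -0.3]
grip_width: 0.415
```

Emit:
servo_tool(moves=[{"travel": [0, 0, 0.4], "dr": [0, 0, 0]}, {"travel": [0, 0, 0], "dr": [0, 0, 0]}, {"travel": [0, 0, 0], "dr": [0, 0, 0]}])

```text
clock: 24.28
position: [0.5275, 0.0473, 0.1212]
ee_rot: [0.678, 0.735, 0.0, 0.0]
ft_force: [-0.1, 0.2, 2.4]
grip_width: 0.419
```

Emit:
servo_tool(moves=[{"travel": [0, 0, 0.4], "dr": [0, 0, 0]}, {"travel": [0, 0, 0], "dr": [0, 0, 0]}, {"travel": [0, 0, 0], "dr": [0, 0, 0]}])

```text
clock: 24.65
position: [0.5277, 0.0473, 0.1211]
ee_rot: [0.678, 0.735, 0.0, 0.0]
ft_force: [-1.1, -0.4, 5.4]
grip_width: 0.419
```

Contact at TCP z = 0.1212, as expected. I'll relieve the press, release and rise.

Emit:
servo_tool(moves=[{"travel": [0, 0, -0.6], "dr": [0, 0, 0]}, {"travel": [0, 0, 0], "dr": [0, 0, 0]}, {"travel": [0, 0, 0], "dr": [0, 0, 0]}])

```text
clock: 25.02
position: [0.5273, 0.0473, 0.1212]
ee_rot: [0.678, 0.735, -0.0, -0.0]
ft_force: [0.6, -0.8, 3.0]
grip_width: 0.419
```

Emit:
servo_tool(moves=[{"travel": [0, 0, 0], "dr": [0, 0, 0]}, {"travel": [0, 0, 0], "dr": [0, 0, 0]}, {"travel": [0, 0, 0], "dr": [0, 0, 0]}, {"travel": [0, 0, 0], "dr": [0, 0, 0]}, {"travel": [0, 0, 0], "dr": [0, 0, 0]}, {"travel": [0, 0, 0], "dr": [0, 0, 0]}], claw=0.35)

```text
clock: 25.78
position: [0.5273, 0.0473, 0.1212]
ee_rot: [0.678, 0.735, 0.0, 0.0]
ft_force: [-0.2, -0.2, -0.4]
grip_width: 0.656
```

```bash
python3 - <<'E'
from h import *
o=manip.get_obs();print(o["position"],o["ft_force"])
wrist("w6")
s=manip.camera("scene");cv2.imwrite("pics/s7.png",s)
im=cv2.resize(s[145:245,225:325],(400,400),interpolation=cv2.INTER_CUBIC)
cv2.imwrite("pics/c6.png",np.hstack([cv2.resize(cv2.imread("pics/w6.png")[150:350,180:380],(400,400),interpolation=cv2.INTER_CUBIC),im]))
E
```

```text
[0.5273 0.0473 0.1212] [-0.2129 -0.2472 -0.3865]
```

View pics/c6.png

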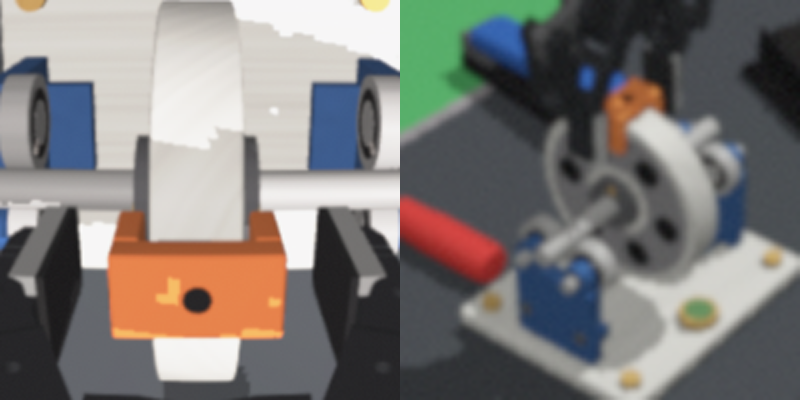

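The fingers are clear and the orange saddle sits square astride the rim, its hole at (197,300). Now I'll rise straight up, wait and check for any drift.

Emit:
servo_tool(moves=[{"travel": [0, 0, -5], "dr": [0, 0, 0]}, {"travel": [0, 0, -15], "dr": [0, 0, 0]}, {"travel": [0, 0, -25], "dr": [0, 0, 0]}, {"travel": [0, 0, -30], "dr": [0, 0, 0]}, {"travel": [0, 0, -25], "dr": [0, 0, 0]}, {"travel": [0, 0, -10], "dr": [0, 0, 0]}, {"travel": [0, 0, 0], "dr": [0, 0, 0]}, {"travel": [0, 0, 0], "dr": [0, 0, 0]}, {"travel": [0, 0, 0], "dr": [0, 0, 0]}, {"travel": [0, 0, 0], "dr": [0, 0, 0]}, {"travel": [0, 0, 0], "dr": [0, 0, 0]}, {"travel": [0, 0, 0], "dr": [0, 0, 0]}])

```text
clock: 27.38
position: [0.5273, 0.0473, 0.2311]
ee_rot: [0.678, 0.735, -0.0, -0.0]
ft_force: [-0.7, 0.3, -0.3]
grip_width: 0.651
```

```bash
python3 - <<'E'
from h import *
a=np.radians(94.6);d=np.array([np.cos(a),np.sin(a),0]);e=np.array([d[1],-d[0],0]);c=np.array([.527,.048,.150])
cv2.imwrite("pics/s8.png",manip.camera("scene"))
wrist("w7",[c])
E
```

Emit:
servo_tool(moves=[{"travel": [0, 0, 0], "dr": [0, 0, 0]}, {"travel": [0, 0, 0], "dr": [0, 0, 0]}, {"travel": [0, 0, 0], "dr": [0, 0, 0]}, {"travel": [0, 0, 0], "dr": [0, 0, 0]}, {"travel": [0, 0, 0], "dr": [0, 0, 0]}, {"travel": [0, 0, 0], "dr": [0, 0, 0]}, {"travel": [0, 0, 0], "dr": [0, 0, 0]}, {"travel": [0, 0, 0], "dr": [0, 0, 0]}, {"travel": [0, 0, 0], "dr": [0, 0, 0]}, {"travel": [0, 0, 0], "dr": [0, 0, 0]}, {"travel": [0, 0, 0], "dr": [0, 0, 0]}, {"travel": [0, 0, 0], "dr": [0, 0, 0]}])

```text
clock: 28.98
position: [0.5273, 0.0473, 0.2312]
ee_rot: [0.678, 0.735, 0.0, 0.0]
ft_force: [0.7, -0.6, -0.3]
grip_width: 0.65
```

```bash
python3 - <<'E'
from h import *
s=manip.camera("scene");p=cv2.imread("pics/s8.png")
print("diff",np.abs(s[160:230,255:310].astype(float)-p[160:230,255:310]).mean(),manip.get_obs()["position"])
im=cv2.resize(s[145:245,225:325],(400,400),interpolation=cv2.INTER_CUBIC)
cv2.imwrite("pics/c7.png",np.hstack([cv2.imread("pics/w7.png")[0:400,80:480],im]))
E
```

```text
diff 0.8096103896103896 [0.5273 0.0473 0.2312]
```

View pics/c7.png

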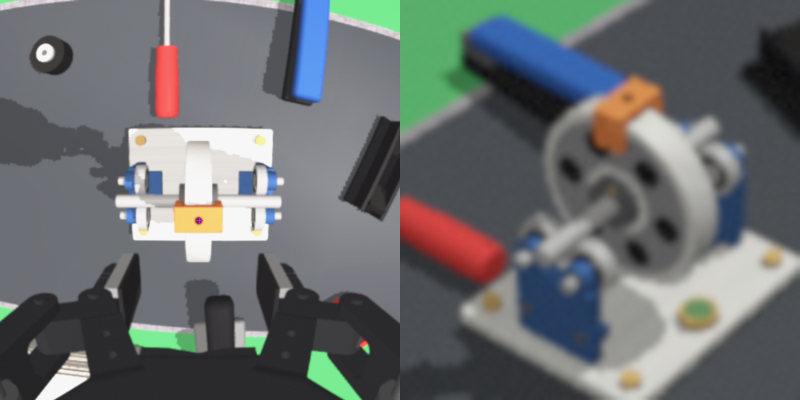

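The weight's hole at (198,221) lies on the mark for the rim's top. The saddle is level and astride, the wheel holds still (noise-level image difference over 1.6 s), and the gripper is clear. I'm handing in.

```bash
python3 -c "
from workcell import manip
print(manip.hand_in())"
```

```text
the job is handed in; nothing more can be done
None
```

The job is handed in, at about 29 s of the 64 s allowed; hand-in gives no verdict. I lifted the flywheel from its cradle by the rim and laid it on the four rollers; the force reading showed the rollers taking its weight at the expected height. I then let go and fetched the orange weight while the wheel settled. Finally I lowered the weight onto the rim's top until the force reading showed light contact, and released it.

- **Settling:** the wheel's face dots looked the same at 14.3 s and 19.8 s, before the weight went on. The heavy spot cannot be seen, so I am inferring that it is at the bottom.
- **Final position:** the weight's centre hole lay on the predicted mark for the rim's top, to about 1 mm. The weight sat level and astride the rim.
- **At rest:** two scene pictures 1.6 s apart after release differed only by noise. The gripper was about 90 mm above the rim and touching nothing.
- **Bystanders:** I did not re-photograph the rack after lifting the orange weight, so the dark weight staying put is unchecked at the end. The descent on the orange weight was about 80 mm away from it. I moved no other object on purpose.

Two move calls were refused for bad format (too many rows, a missing field); the arm did not move on either. No check failed or disagreed; the only correction was a 1 mm sideways shift before seating the weight.

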